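# Press home the sample tube that stands proud in the rack

## Task

One of the stoppered sample tubes in the rack has not been pushed fully in and stands clearly higher than the other tubes. Put your fingertips on top of its stopper and press it gently straight down until it is fully home, level with the others, then lift your hand clear. Do not grip or pull up anything, do not touch the other tubes or the dropper standing in the rack, and leave everything else on the bench where it is.

Things in the scene. Friction and masses are not known exactly. Their poses are not given: they have to be found in the camera images.
- rack: White plastic test-tube rack, fixed, 124 mm (its x) by 240 mm (its y), deck 71 mm high, 4 x 8 holes at 27 mm pitch, most of them empty. Origin: centre of its underside, on the bench. Snug holes hold a tube where it is left. The nearest other tube or dropper stands 38 mm from any tube, centre to centre (diagonally).
- tube_proud: The tube not fully home, 22 to 29 mm higher than the six others; its hole varies. Clear, 16 mm wide, paper label, flat soft stopper 18 mm wide (yields 1 mm at 5 N); upright. Origin on its axis at the bottom, stopper top 108 mm above it. Home: origin 6 mm, top 114 mm above the bench. Slides down against about 3 N, stays where left, meets a firm stop.
- tube_1: One of six identical tubes that are already fully home: same build as tube_proud, label and stopper alike. Origin at its round bottom, 6 mm above the bench; stopper top 114 mm above the bench. Leave alone.
- tube_2: One of six identical tubes that are already fully home: same build as tube_proud, label and stopper alike. Origin at its round bottom, 6 mm above the bench; stopper top 114 mm above the bench. Leave alone.
- tube_3: One of six identical tubes that are already fully home: same build as tube_proud, label and stopper alike. Origin at its round bottom, 6 mm above the bench; stopper top 114 mm above the bench. Leave alone.
- tube_4: One of six identical tubes that are already fully home: same build as tube_proud, label and stopper alike. Origin at its round bottom, 6 mm above the bench; stopper top 114 mm above the bench. Leave alone.
- tube_5: One of six identical tubes that are already fully home: same build as tube_proud, label and stopper alike. Origin at its round bottom, 6 mm above the bench; stopper top 114 mm above the bench. Leave alone.
- tube_6: One of six identical tubes that are already fully home: same build as tube_proud, label and stopper alike. Origin at its round bottom, 6 mm above the bench; stopper top 114 mm above the bench. Leave alone.
- pipette: Glass dropper standing upright in another hole of the rack: thin 7 mm glass stem, round-headed orange-brown rubber bulb 17 mm wide; 140 mm overall, origin at its tip, top 146 mm above the bench, so it is the tallest thing in the rack, but it is not a tube. Leave alone.
- bottle_a: White plastic dropper bottle, 26 mm wide, 70 mm tall, with a paper label; stands loose on the bench, origin at the centre of its underside. Leave alone. Close to the rack's side that faces the robot.
- bottle_b: White plastic dropper bottle, 26 mm wide, 70 mm tall, with a paper label; stands loose on the bench, origin at the centre of its underside. Leave alone. Close to the rack's side that faces the robot.
- bottle_c: White plastic dropper bottle, 26 mm wide, 70 mm tall, with a paper label; stands loose on the bench, origin at the centre of its underside. Leave alone. Close to the rack's far side.
- beaker: Small clear glass beaker, 68 mm wide, 85 mm tall, loose on the bench beside the rack's left end; origin at the centre of its underside. Leave alone.
- tumbler: Clear glass tumbler, 72 mm wide, 100 mm tall, loose, left of the rack; origin at the centre of its underside. Leave alone.
- plate: White blood-grouping plate with 5 by 10 shallow wells, 150 x 225 x 8 mm, loose on the bench right of the rack; origin at the centre of its underside. Leave alone.
- spare_dropper: A second glass dropper, 140 mm long, lying on the bench close to the rack's far side; origin at its tip on its axis, x along it towards the bulb. Leave alone.

How it is judged (in metres and radians):
On the way, in this order (a step that is already met when the one before it is completed fails the run):
1. the fingers rest on the proud tube while it still stands proud (contact force between the fingers and tube_proud above 0.3 N and z of tube_proud in the frame of rack above 0.016 m), for 0.02 s.
2. the tube is home, within 3 mm (z of tube_proud in the frame of rack below 0.009 m), for 0.1 s.
At the end, for the whole second after the job is handed in: The proud tube is home to within 3 mm and at rest, the six other tubes and the dropper in the rack have moved less than 3 mm, and the loose things on the bench stand where they stood (within 10 mm), upright (z of tube_proud in the frame of rack below 0.009 m and linear speed of tube_proud below 0.01 m/s and distance of each of tube_1, tube_2, tube_3, tube_4, tube_5, tube_6, pipette from where it was at the start of the episode below 0.003 m and distance of each of bottle_a, bottle_b, bottle_c, beaker, tumbler, plate, spare_dropper from where it was at the start of the episode below 0.01 m and angle between each of bottle_a, bottle_b, bottle_c, beaker, tumbler, plate's own z axis and vertical below 0.2 rad); the robot touches nothing.
It fails at once if the proud tube is pressed hard (over 30 N) (contact force between the fingers and tube_proud above 30 N).
It fails at once if the proud tube is pulled up (more than 32 mm above home) (z of tube_proud in the frame of rack above 0.038 m).
It fails at once if the proud tube is taken between the fingers: the grasp point comes down to or below the top of its stopper (horizontal distance between the grasp point and tube_proud below 0.012 m and z of the grasp point in the frame of tube_proud below 0.108 m).
It fails at once if another tube or the dropper in the rack is touched (over 0.3 N) or moved (over 3 mm) (contact force between any of the fingers, the arm and tube_1 above 0.3 N or contact force between any of the fingers, the arm and tube_2 above 0.3 N or contact force between any of the fingers, the arm and tube_3 above 0.3 N or contact force between any of the fingers, the arm and tube_4 above 0.3 N or contact force between any of the fingers, the arm and tube_5 above 0.3 N or contact force between any of the fingers, the arm and tube_6 above 0.3 N or contact force between any of the fingers, the arm and pipette above 0.3 N or distance of any of tube_1, tube_2, tube_3, tube_4, tube_5, tube_6, pipette from where it was at the start of the episode above 0.003 m).
It fails at once if a loose thing on the bench is displaced by more than 10 mm (distance of any of bottle_a, bottle_b, bottle_c, beaker, tumbler, plate, spare_dropper from where it was at the start of the episode above 0.01 m).
It also fails if it takes over 32 s, if anything falls off the work surface, if the arm or the gripper's body presses on something with over 40 N, if the wrist force passes 120 N, or if a joint passes its speed limit or range.

## Robot

A 7-joint arm with a two-finger parallel gripper is mounted at the origin on the work surface. World frame = base frame: x ahead of the robot, y to its left, z up, the work surface at z = 0. Lengths are in mm, angles in rad, forces in N, time in s.
With the tool pointing down it reaches from about 425 to 1025 mm from the base axis. Payload 9.4 kg.
Tool frame: the origin (TCP) lies midway between the tips of the shut fingers; the grasp point (between the pads) lies 19 mm behind it; z points along the fingers, y is the line along which they close (so a half turn about z gives the same grasp; the last joint's range is limited). The gripper opens to 93 mm and grips with 3 to 60 N. Pads are 15 mm wide; open, the fingers measure 128 mm over their backs; the gripper's body (75 mm by 188 mm) begins 65 mm behind the grasp point.
Start: joints at [1.126, 0.599, -0.003, 1.599, 0.002, 0.943, -0.08], TCP at [260.674, -676.516, 218.618] pointing down, gripper open.
Joint ranges: [-2.57, 2.57], [-0.35, 1.97], [-1.29, 1.29], [0.11, 2.56], [-1.05, 4.19], [0.11, 1.86], [-2.63, 2.63]. Speed limits (rad/s): [2.22, 2.22, 3.01, 3.01, 3.14, 3.14, 3.14].

## Interface

Orientations are given as [roll, pitch, yaw] about the fixed x, y, z axes, in that order (R = Rz(yaw) Ry(pitch) Rx(roll)).
In Python, from station import sensors, vision, robot gives the robot as it stands.
- The arm moves only by the tool apply_moves, never from a script. Its argument "increments" is a list of rows, each a list of 7 numbers: the shift along the tool's x, y, z scaled (see below), then the turn, a rotation vector about the tool's x, y, z scaled (see below), then the closure, from 0 (fully open) to 1 (shut). In form: [[x, y, z, wx, wy, wz, fingers], ...]. A call has 1 to 12 rows; each row is the pose to reach, as a shift and turn from the pose commanded when the call began, along the tool's axes at that moment; what a row does not reach only later rows make up. The controller multiplies each number of a shift by 0.8 m and each number of a turn by 30 degrees. A row lasts 1/10 s, in which the tool goes at most 50 mm and 8.59 degrees, less where a joint would pass 70% of its speed; a pose out of reach is approached as far as the arm can. A call with a number of a shift or a turn outside -1 to 1 is refused whole. A call with a gripper value outside its range is refused whole. The fingers move at their own pace and stop on an object; "squeeze" is the grip in N (left out, the last holds). Time passes only in rows, so rows that repeat a pose let the fingers close. It gives the time, the measured TCP pose, the force, the opening and the grip force at its end, in the units of the state.
- sensors.sense(): the state, without advancing time (a new reading comes with each control period).
- vision.capture(name): name is "side" or "top" or "wrist"; returns the picture (420x560x3 uint8, blue, green, red); there is no depth.
- vision.camera_params(name): a dict with "mtx" (3x3 intrinsics, pixels), "R" (3x3) and "t" (3): a world point X has camera coordinates R X + t. Camera axes: x right, y down, z forward; pixel columns grow to the right and rows downward; lengths in mm; the calibration is good to about 2 mm. A picture is of the moment at which its call begins: read the wrist's pose just before it. camera_params takes no time and is no camera call; for the wrist camera it gives the pose at the moment of the call.
- robot.sign_off(): hands the job in; it is judged then, once.
The state is a dict: "time": time; "qpos": joint angles; "joint_velocities": joint speeds; "tau": joint torques, N m; "ee_pos": TCP position; "ee_rot": TCP orientation; "contact_force": force on the tool from outside, world axes, zero at the start; "moment": the same for the moment, N m; "gripper_width": finger opening in mm; "finger_force": force on a finger pad.
Only numpy, scipy, OpenCV 4.12 (cv2) and the standard library are available. Lean on these libraries where they do the work, as an engineer would, in place of code of your own. Each camera call takes 0.05 s, during which the arm holds its last target. There are 200 camera calls.

## Working session

There is one attempt and no reset: what is moved stays moved. The work goes in short steps, Python scripts to look and compute and a tool call to move; the robot and the scene stay as the last step left them, time stands still between calls to the robot, and variables do not carry over. Pictures are saved under pics/ and viewed, at most 10 in all, crops included, and the job is handed in when it is done.

Besides the shell and the picture viewer there is one more tool, called after "Call:" by a JSON object that holds its "api" and its "payload", one argument or row to a line. apply_moves: Moves the arm, as the interface text tells. Shifts and turns lie within -1 to 1; 1 stands for 0.8 m of shift or 30 degrees of turn. Its arguments: {"type":"object","properties":{"increments":{"type":"array"},"squeeze":{"type":"number"}},"required":["increments"]}

```bash
mkdir -p pics; python3 - <<'E'
from station import sensors, vision
import cv2,numpy as np
s=sensors.sense();print({k:np.round(s[k],3) for k in('time','ee_pos','ee_rot','contact_force','gripper_width')})
for n in('top','side'):
    i=vision.capture(n);cv2.imwrite(f'pics/{n}0.png',i)
    p=vision.camera_params(n);print(n,{k:np.round(v,3).tolist() for k,v in p.items()}, 'cam',np.round(-np.array(p['R']).T@np.array(p['t'])))
E
```

```text
{'time': np.float64(0.0), 'ee_pos': array([ 260.481, -676.073,  217.764]), 'ee_rot': array([-3.14 ,  0.   ,  0.368]), 'contact_force': array([-0.669,  0.073, -0.248]), 'gripper_width': np.float64(93.254)}
top {'mtx': [[389.209, 0.0, 280.237], [0.0, 389.209, 207.051], [0.0, 0.0, 1.0]], 'R': [[-0.01, -1.0, 0.001], [-0.971, 0.009, -0.238], [0.238, -0.003, -0.971]], 't': [7.248, 599.288, 1154.308]} cam [ 307.    5. 1264.]
side {'mtx': [[418.071, 0.0, 277.1], [0.0, 418.071, 204.983], [0.0, 0.0, 1.0]], 'R': [[-0.997, -0.08, -0.001], [-0.056, 0.706, -0.706], [0.058, -0.704, -0.708]], 't': [570.092, 83.193, 1018.179]} cam [514. 704. 780.]
```

View pics/top0.png

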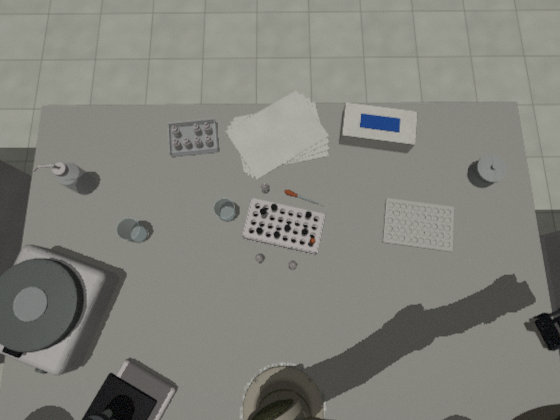

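View pics/side0.png

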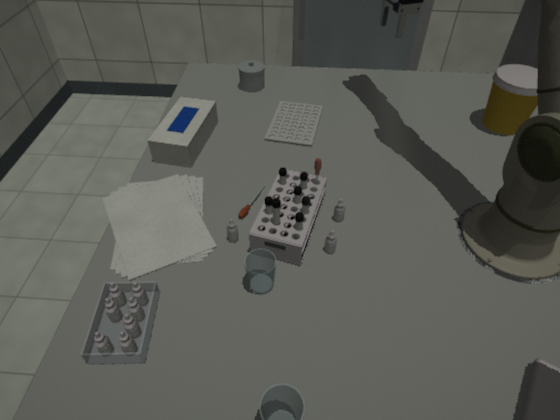

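The rack is at about (284,226) in top and (290,213) in side. It holds seven dark stoppers and the orange-bulbed dropper, at (318,163) in side. I'll enlarge both views.

```bash
python3 - <<'E'
import cv2,numpy as np
a=cv2.imread('pics/top0.png')[190:260,235:335];b=cv2.imread('pics/side0.png')[150:265,240:340]
a=cv2.resize(a,(790,553),interpolation=cv2.INTER_CUBIC)[:, :]
b=cv2.resize(b,(500,575),interpolation=cv2.INTER_CUBIC)
cv2.imwrite('pics/tc.png',cv2.convertScaleAbs(a,alpha=1.4));cv2.imwrite('pics/sc.png',cv2.convertScaleAbs(b,alpha=1.5))
E
```

```text
(no output)
```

View pics/tc.png

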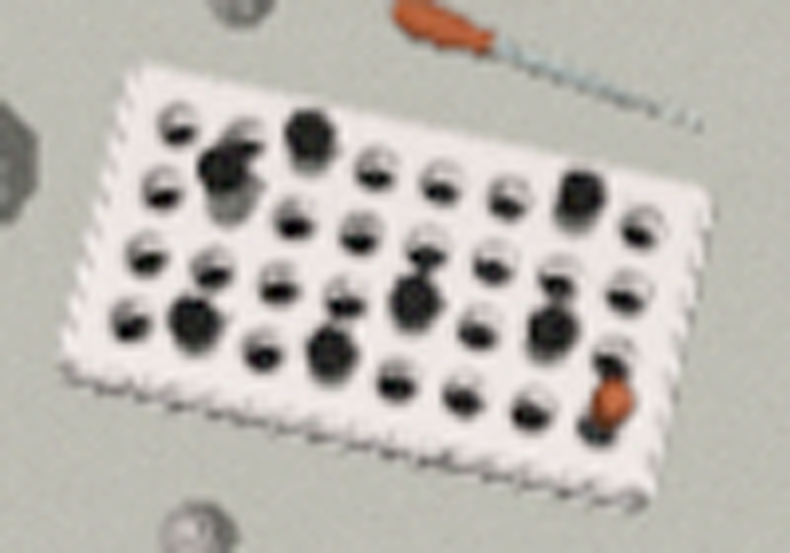

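View pics/sc.png

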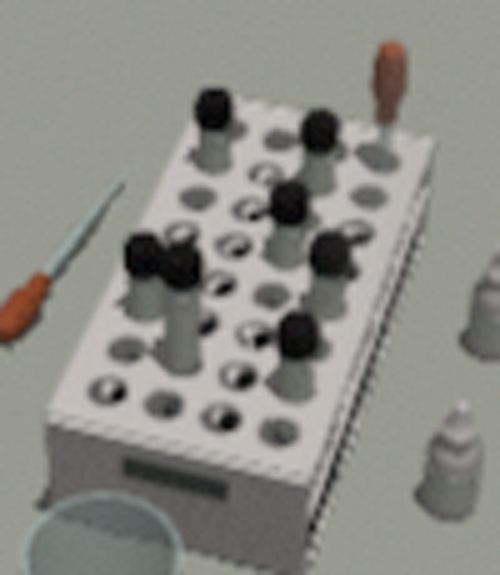

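The proud tube is clear: second hole from the rack's left end, second row from the far side. Its stopper is at top ≈(263,211) and side ≈(276,203). The nearest home tube is diagonal to it, at top ≈(274,207). Now I'll triangulate.

```bash
cat > h.py <<'E'
import cv2,numpy as np
from station import vision,sensors
def ray(n,uv,p=None):
    p=p or vision.camera_params(n);R=np.array(p['R']);t=np.array(p['t'])
    d=R.T@np.linalg.solve(np.array(p['mtx']),[*uv,1]);return -R.T@t,d/np.linalg.norm(d)
def plane(n,uv,z,p=None):
    c,d=ray(n,uv,p);return c+d*(z-c[2])/d[2]
def tri(r1,r2):
    (a,u),(b,v)=r1,r2;s=np.linalg.lstsq(np.c_[u,-v],b-a,rcond=None)[0]
    p,q=a+u*s[0],b+v*s[1];return (p+q)/2,np.linalg.norm(p-q)
E
python3 - <<'E'
from h import *
T=np.array([[222,168],[310,136],[580,193],[415,303],[552,333],[195,322],[331,353]])/7.9+[235,190]
S=np.array([[182,266],[146,255],[215,109],[288,204],[320,131],[298,337],[329,254]])/5+[240,150]
for a,b in zip(T,S):
    p,e=tri(ray('top',a),ray('side',b));print(p.round(1),e.round(1),plane('top',a,110).round(1))
print('dropper',[x for x in tri(ray('top',np.array([613,400])/7.9+[235,190]),ray('side',np.array([392,55])/5+[240,150]))])
E
```

```text
[570.6  53.1 131.9] 3.3 [577.4  53.8 110. ]
[589.7  20.  104.6] 2.7 [589.8  19.8 110. ]
[565.5 -84.  106. ] 3.2 [566.2 -83.9 110. ]
[524.9 -20.  103.8] 0.2 [523.8 -19.8 110. ]
[512.  -72.  105.3] 1.1 [511.7 -71.8 110. ]
[517.5  64.6 102.7] 2.3 [517.3  64.  110. ]
[505.1  12.5 104.2] 1.5 [504.9  12.3 110. ]
dropper [array([480.04335381, -91.46296853, 139.5042416 ]), np.float64(2.3911932156009947)]
```

Triangulation confirms it: the proud stopper's centre is at about (570, 53, 132), against about 104 for the others. All of them fit the 27 mm lattice, with rack yaw about -12.8°. I'll approach high with the fingers shut, turning towards tool yaw ≈1.35 so the tool lines up with the rack.

Call:
{"api": "apply_moves", "payload": {
  "increments": [
    [0.34,-0.35,-0.03,0,0,-1,1],
    [0.69,-0.71,-0.03,0,0,-1,1],
    [0.69,-0.71,-0.03,0,0,-1,1],
    [0.69,-0.71,-0.03,0,0,-1,1],
    [0.69,-0.71,-0.03,0,0,-1,1],
    [0.69,-0.71,-0.03,0,0,-1,1],
    [0.69,-0.71,-0.03,0,0,-1,1],
    [0.69,-0.71,-0.03,0,0,-1,1],
    [0.69,-0.71,-0.03,0,0,-1,1],
    [0.69,-0.71,-0.03,0,0,-1,1],
    [0.69,-0.71,-0.03,0,0,-1,1],
    [0.69,-0.71,-0.03,0,0,-1,1]
  ],
  "squeeze": 10
}}

```text
time: 1.3
ee_pos: [496.3, -123.0, 237.2]
ee_rot: [3.142, 0.0, 0.891]
contact_force: [0.2, -0.7, -0.6]
gripper_width: 2.4
finger_force: 0.0
```

Call:
{"api": "apply_moves", "payload": {
  "increments": [
    [0.229,-0.066,0,0,0,-0.87,1],
    [0.229,-0.066,0,0,0,-0.87,1],
    [0.229,-0.066,0,0,0,-0.87,1],
    [0.229,-0.066,0,0,0,-0.87,1],
    [0.229,-0.066,0,0,0,-0.87,1],
    [0.229,-0.066,0,0,0,-0.87,1],
    [0.229,-0.066,0,0,0,-0.87,1]
  ]
}}

```text
time: 2.0
ee_pos: [569.5, 49.4, 236.8]
ee_rot: [-3.141, 0.001, 1.345]
contact_force: [1.2, -1.0, -0.1]
gripper_width: 0.5
finger_force: 0.0
```

```bash
python3 - <<'E'
from h import *
s=sensors.sense();print({k:np.round(s[k],3) for k in('time','qpos','ee_pos','ee_rot','gripper_width')})
p=vision.camera_params('wrist');i=vision.capture('wrist');cv2.imwrite('pics/w1.png',i)
np.savez('w1.npz',**{k:np.array(v) for k,v in p.items()})
print(p)
for q in[(569.6,52.3,136),(569.6,52.3,71)]:
    c=np.array(p['R'])@q+p['t'];u=np.array(p['mtx'])@c;print(u[:2]/u[2])
E
```

```text
{'time': np.float64(2.0), 'qpos': array([ 0.089,  0.418, -0.382,  1.919,  0.205,  0.843, -0.626]), 'ee_pos': array([569.512,  49.377, 236.831]), 'ee_rot': array([-3.141e+00,  1.000e-03,  1.345e+00]), 'gripper_width': np.float64(0.503)}
{'mtx': array([[309.98234307,   0.        , 275.43678948],
       [  0.        , 309.98234307, 210.39251737],
       [  0.        ,   0.        ,   1.        ]]), 'R': array([[ 9.74616092e-01, -2.23880923e-01, -8.97903003e-04],
       [-2.16035717e-01, -9.41501105e-01,  2.58658537e-01],
       [-5.87540888e-02, -2.51898794e-01, -9.65968403e-01]]), 't': array([-543.57714358,  134.92412684,  453.92706202])}
[275.13692939 207.92900897]
[275.24593153 192.9985272 ]
```

View pics/w1.png

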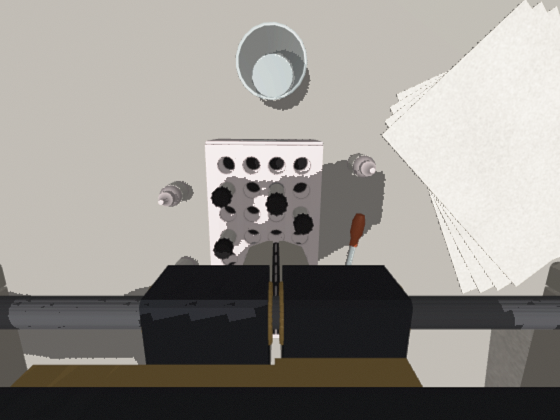

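The proud stopper shows at about (277,204), with neighbours at (302,223), (222,197) and (224,248). The closed fingertip is at about (276,243). I'll fit the stopper blobs and cast their rays.

```bash
python3 - <<'E'
from h import *
p=dict(np.load('w1.npz'));i=cv2.imread('pics/w1.png')
m=(i.max(2)<45).astype(np.uint8);m[262:]=0;m[:,:205]=0;m[:,325:]=0;m[235:,240:312]=0
m=cv2.morphologyEx(m,cv2.MORPH_OPEN,np.ones((7,7),np.uint8))
n,l,st,c=cv2.connectedComponentsWithStats(m)
for k in range(1,n):
    print(c[k].round(1),st[k], plane('wrist',c[k],112,p).round(1),plane('wrist',c[k],137,p).round(1))
    if abs(c[k]-[277,204]).max()<6:
        t=np.array([263.1,211.3]);print(tri(ray('top',t),ray('wrist',c[k],p)),tri(ray('side',(276.4,203)),ray('wrist',c[k],p)))
E
```

```text
[251.9 162.6] [248 158   9  10  86] [556.8  93.7 112. ] [559.3  95.9 137. ]
[276. 163.] [271 159  11   9  95] [578.7  88.3 112. ] [579.3  91.  137. ]
[300.4 163.4] [296 159  10  10  91] [600.8  82.9 112. ] [599.5  86.  137. ]
[228. 163.] [225 160   7   7  49] [535.   98.3 112. ] [539.3 100.2 137. ]
[253. 187.] [250 184   7   7  49] [552.2  71.  112. ] [555.1  75.2 137. ]
[221.4 196.6] [213 188  18  18 283] [520.4  68.8 112. ] [526.   73.1 137. ]
[276.4 203.5] [268 194  18  20 328] [570.3  50.2 112. ] [571.7  56.2 137. ]
(array([571.97589332,  53.670617  , 129.57612957]), np.float64(2.059951473029983)) (array([570.17872689,  55.1351399 , 133.61653739]), np.float64(2.6435614994026055))
[302.7 224. ] [295 215  17  19 291] [590.9  24.3 112. ] [590.5  32.5 137. ]
[223.2 247.9] [215 239  17  19 275] [508.   17.5 112. ] [514.7  26.2 137. ]
```

Averaging the views puts the tube axis at about (570.5, 54), with 1–2 mm spread between them. I'll move onto it and down to z≈160, then check.

Call:
{"api": "apply_moves", "payload": {
  "increments": [
    [0.006,0,0.03,0,0,0,1],
    [0.006,0,0.06,0,0,0,1],
    [0.006,0,0.096,0,0,0,1],
    [0.006,0,0.096,0,0,0,1],
    [0.006,0,0.096,0,0,0,1]
  ]
}}

```text
time: 2.55
ee_pos: [570.9, 54.4, 160.7]
ee_rot: [-3.141, 0.001, 1.346]
contact_force: [0.2, 0.2, -0.5]
gripper_width: 0.2
finger_force: 0.0
```

```bash
python3 - <<'E'
from h import *
s=sensors.sense();print({k:np.round(s[k],3) for k in('time','ee_pos','ee_rot','contact_force')})
w=vision.capture('wrist')[140:300,190:350];b=vision.capture('side')[130:250,230:350]
f=lambda x:cv2.convertScaleAbs(cv2.resize(x,(400,400),interpolation=cv2.INTER_CUBIC),alpha=1.6)
cv2.imwrite('pics/c2.png',np.hstack([f(w),f(b)]))
E
```

```text
{'time': np.float64(2.55), 'ee_pos': array([570.941,  54.433, 160.689]), 'ee_rot': array([-3.141e+00,  1.000e-03,  1.346e+00]), 'contact_force': array([ 0.174,  0.214, -0.544])}
```

View pics/c2.png

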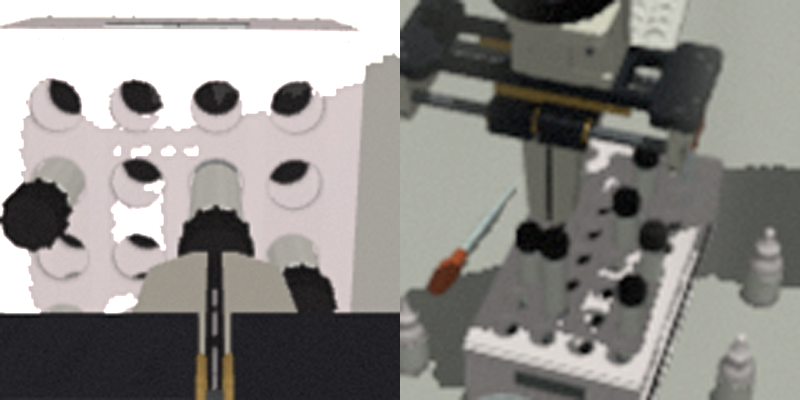

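The fingertips are centred over the stopper in both views: the seam is on the tube axis in wrist, and the tip is just above the stopper in side. I'll descend slowly to find contact.

Call:
{"api": "apply_moves", "payload": {
  "increments": [
    [0,0,0.008,0,0,0,1],
    [0,0,0.016,0,0,0,1],
    [0,0,0.019,0,0,0,1],
    [0,0,0.022,0,0,0,1],
    [0,0,0.024,0,0,0,1],
    [0,0,0.026,0,0,0,1],
    [0,0,0.028,0,0,0,1],
    [0,0,0.028,0,0,0,1]
  ]
}}

```text
time: 3.45
ee_pos: [571.1, 55.5, 137.9]
ee_rot: [3.142, 0.0, 1.347]
contact_force: [0.5, -0.3, 2.6]
gripper_width: 0.6
finger_force: 1.1
```

I have contact at 2.6 N, with z≈138. I'll keep pressing at 20 mm/s, then slow down near home.

Call:
{"api": "apply_moves", "payload": {
  "increments": [
    [0,0,0.0025,0,0,0,1],
    [0,0,0.005,0,0,0,1],
    [0,0,0.0075,0,0,0,1],
    [0,0,0.01,0,0,0,1],
    [0,0,0.0125,0,0,0,1],
    [0,0,0.015,0,0,0,1],
    [0,0,0.0175,0,0,0,1],
    [0,0,0.02,0,0,0,1],
    [0,0,0.0225,0,0,0,1],
    [0,0,0.024,0,0,0,1],
    [0,0,0.025,0,0,0,1]
  ]
}}

```text
time: 4.55
ee_pos: [571.1, 55.4, 117.8]
ee_rot: [-3.141, 0.0, 1.347]
contact_force: [-0.0, 1.0, 2.3]
gripper_width: 0.4
finger_force: 1.4
```

Call:
{"api": "apply_moves", "payload": {
  "increments": [
    [0,0,0.001,0,0,0,1],
    [0,0,0.002,0,0,0,1],
    [0,0,0.003,0,0,0,1],
    [0,0,0.004,0,0,0,1],
    [0,0,0.004,0,0,0,1]
  ]
}}

```text
time: 5.05
ee_pos: [571.1, 55.4, 114.7]
ee_rot: [-3.141, 0.0, 1.347]
contact_force: [-0.2, 0.4, 1.8]
gripper_width: 0.3
finger_force: 1.2
```

Not at the stop yet. I'll go on in steps of about 0.5 mm until the force rises.

Call:
{"api": "apply_moves", "payload": {
  "increments": [
    [0,0,0.0006,0,0,0,1],
    [0,0,0.0012,0,0,0,1],
    [0,0,0.0018,0,0,0,1],
    [0,0,0.0018,0,0,0,1]
  ]
}}

```text
time: 5.45
ee_pos: [571.2, 55.5, 113.4]
ee_rot: [3.141, -0.0, 1.347]
contact_force: [-0.6, -0.2, 4.8]
gripper_width: 0.6
finger_force: 2.3
```

Call:
{"api": "apply_moves", "payload": {
  "increments": [
    [0,0,0.0006,0,0,0,1],
    [0,0,0.0012,0,0,0,1],
    [0,0,0.0012,0,0,0,1]
  ]
}}

```text
time: 5.75
ee_pos: [571.3, 55.5, 112.7]
ee_rot: [3.141, -0.0, 1.347]
contact_force: [-0.8, 0.7, 8.6]
gripper_width: 0.6
finger_force: 3.9
```

The force rises to 8.6 N at z≈113 with little further travel, so the tube is on its firm stop. I'll lift straight up.

Call:
{"api": "apply_moves", "payload": {
  "increments": [
    [0,0,-0.005,0,0,0,1],
    [0,0,-0.02,0,0,0,1],
    [0,0,-0.05,0,0,0,1],
    [0,0,-0.1,0,0,0,1],
    [0,0,-0.15,0,0,0,1],
    [0,0,-0.2,0,0,0,1],
    [0,0,-0.2,0,0,0,1],
    [0,0,-0.2,0,0,0,1]
  ]
}}

```text
time: 6.55
ee_pos: [571.2, 55.3, 273.7]
ee_rot: [3.14, -0.0, 1.347]
contact_force: [1.0, -0.9, -1.6]
gripper_width: 0.4
finger_force: 0.0
```

```bash
python3 - <<'E'
from h import *
s=sensors.sense();print(s['time'],s['ee_pos'],s['contact_force'])
b=vision.capture('side')[130:270,220:360]
cv2.imwrite('pics/s3.png',cv2.convertScaleAbs(cv2.resize(b,(560,560),interpolation=cv2.INTER_CUBIC),alpha=1.6))
E
```

```text
6.55 [571.2498465   55.28433851 273.66050418] [ 1.04410407 -0.85206794 -1.5693057 ]
```

View pics/s3.png

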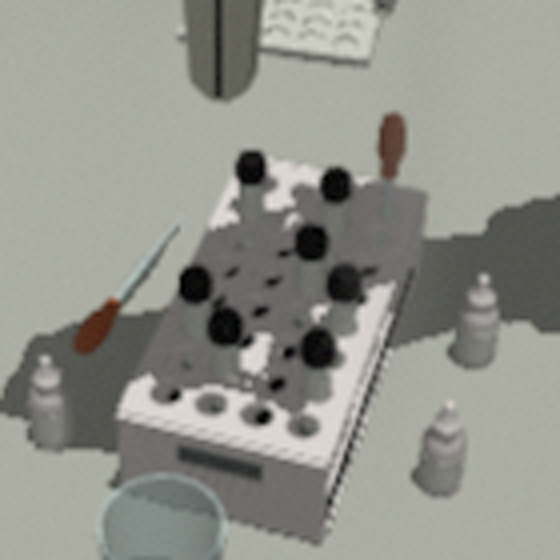

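The tube, now at crop (225,326), stands level with the others. Nothing else has moved and the hand is clear, so I'll hand in.

```bash
python3 -c "
from station import robot;print(robot.sign_off())"
```

```text
the job is handed in; nothing more can be done
None
```

The proud tube was pressed down to its firm stop (last reading 8.6 N) and looks level with the others; the hand was lifted clear, the final picture showed nothing else moved, and the job is handed in (no verdict was returned).

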